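# Load the bored block into the push-back magazine

### The arm

A 7-joint arm with a two-finger parallel gripper is mounted at the origin on the work surface. World frame = base frame: x ahead of the robot, y to its left, z up, the work surface at z = 0. Lengths are in m, angles in rad, forces in N, time in s.
With the tool pointing down it reaches from about 0.4 to 0.925 m from the base axis. Payload 5.6 kg.
Tool frame: the origin (TCP) lies at the very end of the fingers, on their centre line; the grasp point (between the pads) lies 19 mm behind it; z points along the fingers, y is the line along which they close (so a half turn about z gives the same grasp; the last joint's range is limited). The gripper opens to 85 mm and grips with 20 to 120 N. Pads are 22 mm wide; open, the fingers measure 114 mm over their backs; the gripper's body (76 mm by 85 mm) begins 54 mm behind the grasp point. The pads swing forward as they close: fully open they stand 13 mm farther back than shut.
Start: joints at [-1.201, 0.468, -0.012, 1.603, 0.006, 1.071, -0.056], TCP at [0.261, 0.595, 0.231] pointing down, gripper open.
Joint ranges: [-2.53, 2.53], [-0.31, 2.02], [-1.57, 1.55], [0.28, 2.44], [-1.29, 4.43], [0.15, 1.84], [-2.92, 2.92]. Speed limits (rad/s): [2.57, 2.57, 3.14, 3.14, 3.14, 3.14, 3.14].

### API

Orientations are given as a unit quaternion [x, y, z, w].
In Python, from rig import manip gives the robot as it stands. The module is installed in compiled form; this text tells all that it offers.
- The arm moves only by the shell command python3 -m jog 'ROWS' [OPENING] [FORCE]. ROWS is JSON, a list of rows, each a list of 4 numbers: the shift along the world's x, y, z in m, then the turn about the world's z in rad. A call has 1 to 10 rows; each row is the pose to reach, as a shift and turn from the pose commanded when the call began; what a row does not reach only later rows make up. A row lasts 1/10 s, in which the tool goes at most 50 mm and 8.59 degrees, less where a joint would pass 70% of its speed; a pose out of reach is approached as far as the arm can. A call with a gripper value outside its range is refused whole. OPENING is the opening, from 0 (shut) to 1 (fully open), set as the call begins (- or left out, the last holds). The fingers move at their own pace and stop on an object; FORCE is the grip in N (left out, the last holds). Time passes only in rows, so rows that repeat a pose let the fingers close. It gives the time, the measured TCP pose, the force, the opening and the grip force at its end, in the units of the state.
- manip.get_state(): the state, without advancing time (a new reading comes with each control period).
- manip.get_image(name): name is "scene" or "top"; returns the picture (480x640x3 uint8, blue, green, red); there is no depth.
- manip.camera_info(name): a dict with "fov_y" (degrees; the focal length in pixels is half the picture's height over the tangent of half this angle, whatever the lens; pixels are square), "cx", "cy" (the principal point, pixels), "dist" ([k1, k2, p1, p2, k3] as OpenCV has them; the pictures are not rectified), "position" and "orientation" of the camera in the world. Camera axes: x right, y down, z forward; pixel columns grow to the right and rows downward; lengths in m; the calibration is good to about 2 mm. A picture is of the moment at which its call begins. camera_info takes no time and is no camera call.
- manip.hand_in(): hands the job in; it is judged then, once.
The state is a dict: "clock": time; "joints": joint angles; "qvel": joint speeds; "joint_torque": joint torques, N m; "ee_pos": TCP position; "ee_rot": TCP orientation; "wrist_force": force on the tool from outside, world axes, zero at the start; "moment": the same for the moment, N m; "opening": finger opening in m; "grasp_force": force on a finger pad.
Only numpy, scipy, OpenCV 4.12 (cv2) and the standard library are available. Lean on these libraries where they do the work, as an engineer would, in place of code of your own. Each camera call takes 0.05 s, during which the arm holds its last target. There are 200 camera calls.

### The job

Put the block with the big bore that lies on the bench into the sloped magazine: lay it bore up, lengthwise, on the open apron at the low end, then push it up the lane from behind, so that it shoves the block already in there ahead of it, until the sprung pawl in the lane floor snaps up behind its rear end and keeps it from coming back. Leave both blocks seated flat in the lane and let go; leave the unbored block, tape, stapler and scissors where they are.

Things in the scene. Friction and masses are not known exactly. Their poses are not given: they have to be found in the camera images.
- block_mid (a point): Centre (half-way up) of the loose machined aluminium block to be loaded: 90 mm long (its x axis), 50 mm wide (y), 45 mm high (z), 0.35 to 0.55 kg, with one bore of 32 mm diameter straight through it along z. It lies flat on the bench, bore up; either end may go first
- blank_mid (a point): Centre of the other loose block on the bench: same size and metal, but solid, with no bore. Bystander
- held_mid (a point): Centre of the bored block already in the magazine, same as the one to be loaded (x axis along the lane). It starts about 5 mm above the raised pawl, its centre at lane x = 50 mm, gripped by the side plunger; once the new block is in behind it, its centre is at lane x = 135 to 149 mm
- lane: The magazine's lane: sheet-steel channel fixed on a stand, sloped up at 30 degrees, 56 mm wide inside. Origin: on the floor's centre line at the tip (uphill face) of the raised pawl, 95 mm above the bench. Lane x points uphill along the floor, z square to the floor (floor at z = 0), y across. Pushing one block takes about 3 N, both about 8 to 15 N
- apron (a point): Point on the floor of the open loading apron, at lane x = -85 mm: put the block's centre above it. Axes as the lane. The apron runs from lane x = -140 (low end, with a front lip 10 mm high) to 14 mm, between side rails 14 mm high and 3 mm thick. A block laid here is clear of the pawl; it stays or slides back on to the front lip
- mouth (a point): Floor point at lane x = 14 mm, where the covered part begins. Axes as the lane. From here to lane x = 200 mm the walls are 51 mm high and lips 48 mm above the floor overhang the block's edges, so fingers cannot straddle it. The lips' lead-in starts at lane x = 4 mm and reaches up to 57 mm. A rubber buffer at lane x = 194 mm lets the pair of blocks go up to 14 mm past the pawl
- plunger_nose (a point): Brass side spring plunger with bevelled nose in the lane's +y wall, 24 mm above the floor at lane x = 38 mm; its barrel reaches out to lane y = 59 mm. It rides over the passing blocks and presses them against the other wall with 2 to 5 N
- pawl (a joint): Sprung pawl in the floor: 22 mm wide ramp from lane x = -34 mm up to a square tip 9 mm high at lane x = 0. 0 rad: up; a block passing over presses it to about 0.25. It first rises part-way into the block's bore (not home yet, push on), goes down again, and snaps up for good behind the rear end, once the block's centre has gone past lane x = 49 mm
- tape: Roll of white tape, 70 mm across, 18 mm high, lying flat; origin under its centre. Bystander
- stapler: Blue stapler, 120 mm long, 34 mm wide, 42 mm high; origin under its centre. Bystander
- scissors: Black-handled scissors, 170 mm long, 10 mm high, lying flat; origin under the middle. Bystander
Not all that is in view belongs to the job. Leave any brown or red look-alike of the part that bears block_mid alone.

How it is judged:
On the way:
1. the bored block lies flat and lengthwise on the apron, bore square to the floor (x of block_mid in the frame of lane between -0.115 and 0 m and y of block_mid in the frame of lane between -0.006 and 0.006 m and z of block_mid in the frame of lane between 0.018 and 0.029 m and angle between the x axis of block_mid and the x axis of lane, either way round below 0.12 rad and angle between the z axis of block_mid and the z axis of lane, either way round below 0.12 rad), for 0.2 s.
At the end, for the whole second after the job is handed in: The bored block from the bench lies flat and lengthwise in the lane, its rear end past the pawl's tip (centre at lane x 42.5 to 62.5 mm), the pawl is up behind it (under 0.06 rad), and the block that was there lies ahead of it (centre at lane x 130 to 154 mm) (x of block_mid in the frame of lane between 0.0425 and 0.0625 m and y of block_mid in the frame of lane between -0.006 and 0.006 m and z of block_mid in the frame of lane between 0.018 and 0.027 m and angle between the x axis of block_mid and the x axis of lane, either way round below 0.1 rad and angle between the z axis of block_mid and the z axis of lane, either way round below 0.1 rad and x of held_mid in the frame of lane between 0.13 and 0.154 m and z of held_mid in the frame of lane below 0.027 m and value of joint pawl below 0.06 rad); the robot touches nothing.
It fails at once if the unbored block is moved by more than 25 mm (distance of blank_mid from where it was at the start of the episode above 0.025 m).
It fails at once if the tape, stapler or scissors are moved by more than 25 mm (distance of any of tape, stapler, scissors from where it was at the start of the episode above 0.025 m).
It also fails if it takes over 61 s, if anything falls off the work surface, if the arm or the gripper's body presses on something with over 40 N, if the wrist force passes 120 N, or if a joint passes its speed limit or range.

## Working session

There is one attempt and no reset: what is moved stays moved. The work goes in short steps, Python scripts to look and compute and a shell command to move; the robot and the scene stay as the last step left them, time stands still between calls to the robot, and variables do not carry over. Pictures are saved under pics/ and viewed, at most 10 in all, crops included, and the job is handed in when it is done.

```bash
mkdir -p pics; python3 - <<'E'
from rig import manip
import cv2
for n in("scene","top"):
    cv2.imwrite(f"pics/{n}0.png",manip.get_image(n)); print(n,manip.camera_info(n))
print(manip.get_state())
E
```

```text
scene {'fov_y': 54.713225711883446, 'cx': 327.72222951948373, 'cy': 236.12556055102118, 'dist': array([0.03512895, 0.        , 0.        , 0.        , 0.        ]), 'position': array([1.21708361, 0.25459389, 0.85679761]), 'orientation': array([ 0.43121791,  0.82033557, -0.3310506 , -0.1774998 ])}
top {'fov_y': 53.295872829935746, 'cx': 319.9378971081154, 'cy': 244.5705100633614, 'dist': array([0.03716963, 0.        , 0.        , 0.        , 0.        ]), 'position': array([ 0.48192152, -0.12901204,  1.03298397]), 'orientation': array([-0.70405155,  0.70736257, -0.04979339,  0.03834347])}
{'clock': 0.1, 'joints': array([-1.20101249,  0.46829409, -0.01161598,  1.6035198 ,  0.00601555,
        1.07138934, -0.05626716]), 'qvel': array([ 0.00169293, -0.00219903, -0.00112125, -0.00229825, -0.00026747,
        0.00226929,  0.00113895]), 'joint_torque': array([ 1.14621216e-03, -5.33514404e+01,  2.16208224e-02, -2.51963192e+01,
        1.14462789e-02,  4.35427472e-03, -5.25745762e-06]), 'ee_pos': array([0.2606136 , 0.59492956, 0.23043521]), 'ee_rot': array([ 2.04935775e-01,  9.78775105e-01, -7.81568129e-04, -1.01362232e-04]), 'wrist_force': array([-0.34194672, -0.60784363, -0.54868133]), 'moment': array([ 0.00809493,  0.00551491, -0.01223731]), 'grasp_force': 0.0, 'opening': 0.08564314293538618}
```

View pics/scene0.png

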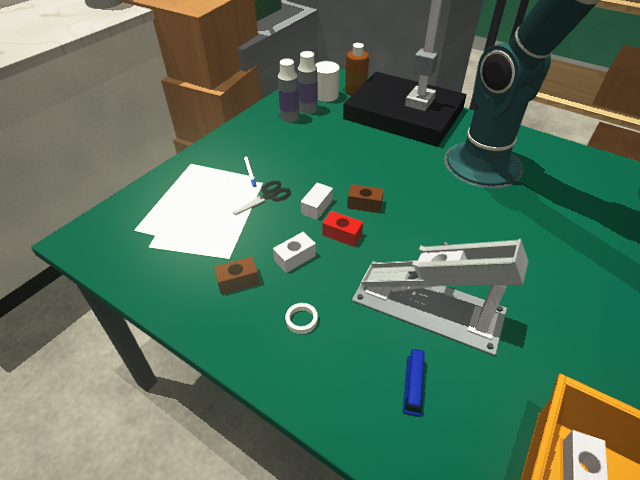

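View pics/top0.png

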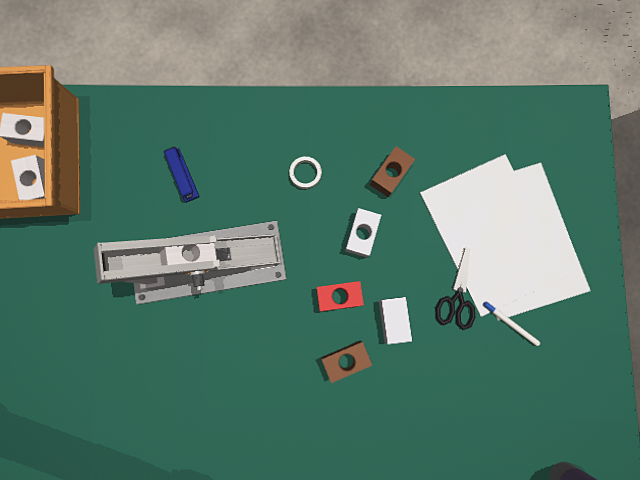

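Candidates for the block: white bored block (363,232) in top / (295,250) in scene; blank white (396,320) (no bore); browns (393,170), (346,361); red (339,296); bin blocks (22,127), (28,178); held block (191,253). I choose the white bored one on the bench at (363,232) and will check it with crops.

```bash
python3 - <<'E'
import cv2,numpy as np
t=cv2.imread("pics/top0.png");s=cv2.imread("pics/scene0.png")
a=cv2.resize(t[212:312,90:290],None,fx=4,fy=4,interpolation=2)
b=cv2.resize(s[232:362,345:535],None,fx=4,fy=4,interpolation=2)
cv2.imwrite("pics/a.png",a)
cv2.imwrite("pics/b.png",b)
c=np.hstack([cv2.resize(t[200:270,330:400],(400,400),interpolation=2),cv2.resize(s[220:290,260:330],(400,400),interpolation=2)])
cv2.imwrite("pics/c.png",c)
E
```

```text
(no output)
```

View pics/a.png

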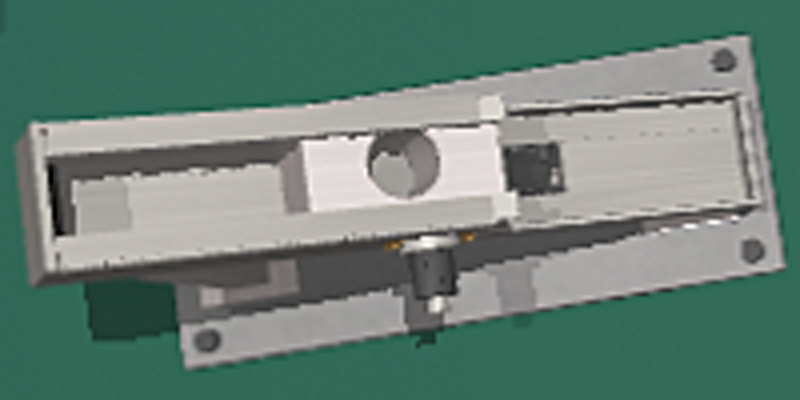

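View pics/b.png

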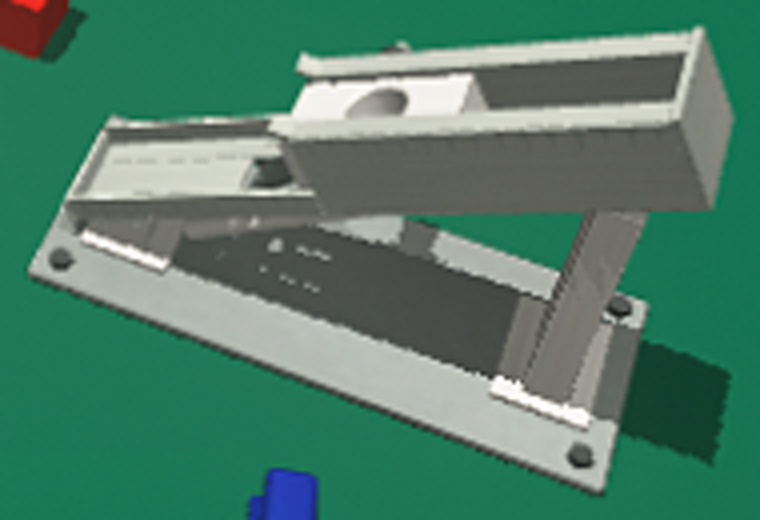

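View pics/c.png

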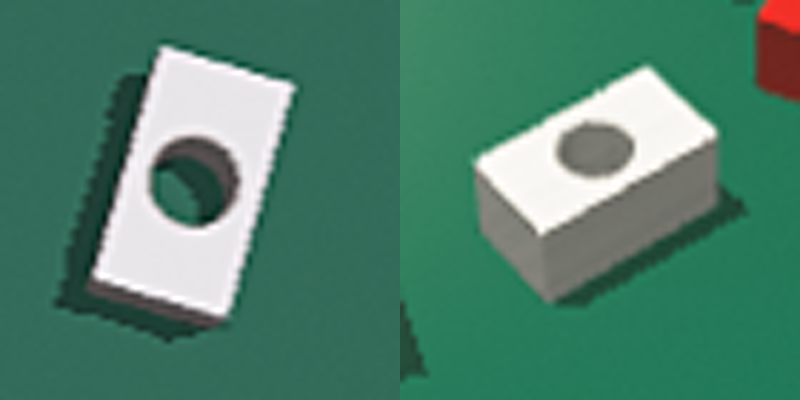

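```bash
cat > h.py <<'E'
import numpy as np,cv2
from scipy.spatial.transform import Rotation as R
from rig import manip
class Cam:
    def __init__(s,n):
        i=manip.camera_info(n);f=240/np.tan(np.radians(i["fov_y"]/2))
        s.K=np.array([[f,0,i["cx"]],[0,f,i["cy"]],[0,0,1]]);s.d=np.array(i["dist"])
        s.p=np.array(i["position"]);s.r=R.from_quat(i["orientation"])
    def ray(s,uv):
        q=cv2.undistortPoints(np.array(uv,float).reshape(-1,1,2),s.K,s.d).reshape(-1,2)
        return s.r.apply(np.c_[q,np.ones(len(q))])
    def plane(s,uv,z):
        d=s.ray(uv);return s.p+d*((z-s.p[2])/d[:,2])[:,None]
    def proj(s,P):
        c=s.r.inv().apply(np.atleast_2d(P)-s.p)
        return cv2.projectPoints(c,np.zeros(3),np.zeros(3),s.K,s.d)[0].reshape(-1,2)
top,scene=Cam("top"),Cam("scene")
def crop(uv,off,sc): return (np.array(uv,float)+.5)/sc-.5+np.array(off)
def tri(a,b):
    A=[];y=[]
    for c,uv in((top,a),(scene,b)):
        d=c.ray(uv)[0];d/=np.linalg.norm(d);M=np.eye(3)-np.outer(d,d);A.append(M);y.append(M@c.p)
    x,*_=np.linalg.lstsq(np.vstack(A),np.hstack(y),rcond=None);return x
E
cat > m1.py <<'E'
from h import *
from scipy.optimize import least_squares
ct=crop([(161,45),(296,87),(230,320),(92,280),(194,182)],(330,200),400/70)
cs=crop([(75,160),(247,65),(318,132),(142,235),(196,150)],(260,220),400/70)
P=top.plane(ct,.045);Q=scene.plane(cs,.045)
print("top",P.round(4)[:,:2].tolist());print("scn",Q.round(4)[:,:2].tolist());print("bore tri",tri(ct[4],cs[4]))
T=lambda u:crop(u,(90,212),4);S=lambda u:crop(u,(345,232),4)
# cam, pixel, lane x (or 'e'), y, z
obs=[(top,T((403,163)),50,-3,45),(scene,S((380,103)),50,-3,45),
(top,T((742,94)),-141,-31,14),(top,T((757,205)),-141,31,14),(scene,S((72,200)),-141,-31,14),(scene,S((112,119)),-141,31,14),
(top,T((45,122)),'e',-31,51),(top,T((57,270)),'e',31,51),(scene,S((703,30)),'e',31,51),(scene,S((682,125)),'e',-31,51),
(top,T((505,97)),4,-31,57),(top,T((518,220)),4,31,57),(scene,S((270,127)),4,-31,57),(scene,S((302,57)),4,31,57)]
def lane(p): return R.from_euler("z",p[3])*R.from_euler("y",-p[4])
def res(p):
    o=[]
    for c,uv,x,y,z in obs:
        x=p[5] if x=='e' else x/1000
        o.append(c.proj(lane(p).apply([x,y/1000,z/1000])+p[:3])[0]-uv)
    return np.array(o).ravel()
p0=[.5,.1,.095,1.6,.52,.2]
r=least_squares(res,p0,loss="soft_l1",x_scale=[.1,.1,.1,.1,.1,.1]);print(r.x.round(4));print(res(r.x).reshape(-1,2).round(1).tolist())
g=lambda q:res(np.r_[q[:2],.095,q[2],np.pi/6,q[3]])
r=least_squares(g,[.5,.1,1.6,.2],loss="soft_l1");print(r.x.round(4));print(g(r.x).reshape(-1,2).round(1).tolist())
E
python3 m1.py; python3 -c "
from h import *
s=manip.get_state();print(R.from_quat(s['ee_rot']).as_matrix().round(3))"
```

```text
top [[0.6842, -0.2255], [0.6683, -0.2749], [0.5823, -0.249], [0.5971, -0.199], [0.6331, -0.2368]]
scn [[0.6707, -0.2726], [0.5852, -0.247], [0.6001, -0.1988], [0.6874, -0.2241], [0.6375, -0.2347]]
bore tri [ 0.63395553 -0.23745767  0.04012152]
[0.5781 0.0726 0.0926 1.721  0.5294 0.1998]
[[0.3, 0.1], [-0.4, 0.9], [-0.5, -0.2], [-0.0, 1.1], [-0.9, -0.8], [-0.7, 0.8], [-1.5, 0.2], [-0.7, 0.3], [-1.1, 0.3], [-2.1, -0.5], [-0.8, -1.1], [0.3, 0.9], [-0.1, 0.9], [1.4, -1.7]]
[0.5785 0.0724 1.7222 0.1986]
[[-0.2, -0.2], [-0.2, 0.2], [-0.4, -0.7], [0.1, 0.7], [-1.2, -1.6], [-0.9, -0.0], [-1.5, -0.0], [-0.7, 0.1], [-1.2, -0.1], [-2.2, -0.9], [-1.2, -1.5], [-0.1, 0.6], [0.1, 0.2], [1.5, -2.4]]
[[-0.916  0.401 -0.001]
 [ 0.401  0.916 -0.001]
 [-0.    -0.002 -1.   ]]
```

The crop confirms the choice: a bright white block with a big bore, centre about (0.6345,-0.2365), long axis at -0.29 rad. The lane origin is about (0.578,0.0725,0.094), with uphill yaw 1.722. Now I move above the block.

```bash
python3 -m jog '[[0,0,0.045,0],[0,0,0.09,0],[0,0,0.13,0],[0.374,-0.831,0.13,0.12],[0.374,-0.831,0.13,0.12],[0.374,-0.831,0.13,0.12],[0.374,-0.831,0.13,0.12],[0.374,-0.831,0.13,0.12],[0.374,-0.831,0.13,0.12],[0.374,-0.831,0.13,0.12]]' 1 30
```

```text
clock: 1.1
ee_pos: [0.4048, 0.2741, 0.3611]
ee_rot: [0.146, 0.989, -0.0, -0.0]
wrist_force: [0.8, 0.8, -0.1]
opening: 0.0856
grasp_force: 0.0
```

```bash
python3 -m jog '[[0.23,-0.51,0,0],[0.23,-0.51,0,0],[0.23,-0.51,0,0],[0.23,-0.51,0,0],[0.23,-0.51,0,0],[0.23,-0.51,0,0],[0.23,-0.51,-0.16,0],[0.23,-0.51,-0.16,0],[0.23,-0.51,-0.16,0],[0.23,-0.51,-0.16,0]]'
python3 -m jog '[[0,0,0,0],[0,0,0,0]]'
```

```text
clock: 2.1
ee_pos: [0.5981, -0.1538, 0.255]
ee_rot: [0.146, 0.989, 0.0, -0.0]
wrist_force: [0.7, 0.7, 0.2]
opening: 0.0855
grasp_force: 0.0
clock: 2.3
ee_pos: [0.5971, -0.1535, 0.2547]
ee_rot: [0.147, 0.989, -0.0, -0.002]
wrist_force: [-0.3, 0.1, -0.4]
opening: 0.0854
grasp_force: 0.0
```

```bash
python3 -m jog '[[0.0375,-0.083,-0.12,0],[0.0375,-0.083,-0.155,0],[0.0375,-0.083,-0.155,0],[0.0375,-0.083,-0.155,0],[0.0375,-0.083,-0.155,0],[0.0375,-0.083,-0.155,0]]'
python3 - <<'E'
from h import *
t=manip.get_image("top");s=manip.get_image("scene")
c=np.hstack([cv2.resize(t[175:285,310:420],(400,400),interpolation=2),cv2.resize(s[190:300,240:350],(400,400),interpolation=2)])
cv2.imwrite("pics/d.png",c)
E
```

```text
clock: 2.9
ee_pos: [0.6359, -0.234, 0.1023]
ee_rot: [0.145, 0.989, 0.0, 0.0]
wrist_force: [0.1, -0.7, 1.1]
opening: 0.085
grasp_force: 0.0
```

View pics/d.png

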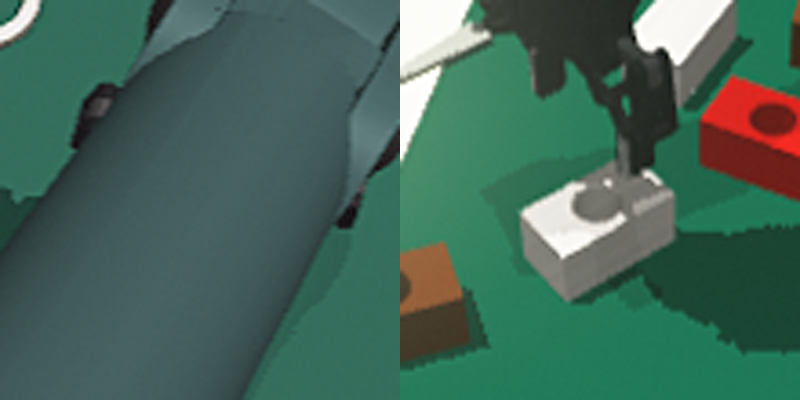

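```bash
python3 -m jog '[[-0.005,0.0015,-0.03,0],[-0.005,0.0015,-0.06,0],[-0.005,0.0015,-0.083,0],[-0.005,0.0015,-0.083,0],[-0.005,0.0015,-0.083,0],[-0.005,0.0015,-0.083,0]]'
python3 -m jog '[[0,0,0,0],[0,0,0,0],[0,0,0,0],[0,0,0,0],[0,0,0,0],[0,0,0,0],[0,0,0,0],[0,0,0,0]]' 0 30
```

```text
clock: 3.6
ee_pos: [0.632, -0.2341, 0.021]
ee_rot: [0.146, 0.989, -0.0, 0.002]
wrist_force: [-0.5, -0.2, -0.0]
opening: 0.0854
grasp_force: 0.0
clock: 4.4
ee_pos: [0.6308, -0.2345, 0.0195]
ee_rot: [0.146, 0.989, -0.0, 0.001]
wrist_force: [-2.1, 0.4, 6.3]
opening: 0.0497
grasp_force: 33.3
```

```bash
python3 -m jog '[[0,0,0.03,0],[0,0,0.07,0],[0,0,0.11,0],[0,0,0.12,-0.1],[-0.01,0.03,0.12,-0.2],[-0.038,0.07,0.12,-0.3],[-0.038,0.1,0.12,-0.4],[-0.038,0.13,0.12,-0.5],[-0.038,0.16,0.12,-0.6],[-0.038,0.19,0.12,-0.7]]'
python3 -m jog '[[0,0.028,0,-0.1],[0,0.028,0,-0.2],[0,0.028,0,-0.3],[0,0.028,0,-0.427],[0,0.028,0,-0.427],[0,0.028,0,-0.427],[0,0.028,0,-0.427]]'
python3 - <<'E'
from h import *
s=manip.get_state();print(s["ee_pos"],s["ee_rot"],s["joints"])
t=manip.get_image("top");s=manip.get_image("scene")
c=np.hstack([cv2.resize(t[215:315,190:290],(400,400),interpolation=2),cv2.resize(s[200:300,340:440],(400,400),interpolation=2)])
cv2.imwrite("pics/e.png",c)
E
```

```text
clock: 5.4
ee_pos: [0.5912, -0.0424, 0.1375]
ee_rot: [0.478, 0.878, -0.0, -0.001]
wrist_force: [-0.1, 0.3, -4.8]
opening: 0.0494
grasp_force: 33.6
clock: 6.1
ee_pos: [0.592, -0.0159, 0.138]
ee_rot: [0.651, 0.759, -0.0, -0.0]
wrist_force: [-0.1, 0.0, -3.9]
opening: 0.0496
grasp_force: 33.6
[ 0.59198383 -0.0158946   0.13802764] [ 6.51020241e-01  7.59060312e-01 -1.51765074e-04 -2.56621975e-04] [-0.58057297  0.57143907  0.74205917  1.86110851 -0.48588756  0.8991448
  0.54705196]
```

View pics/e.png

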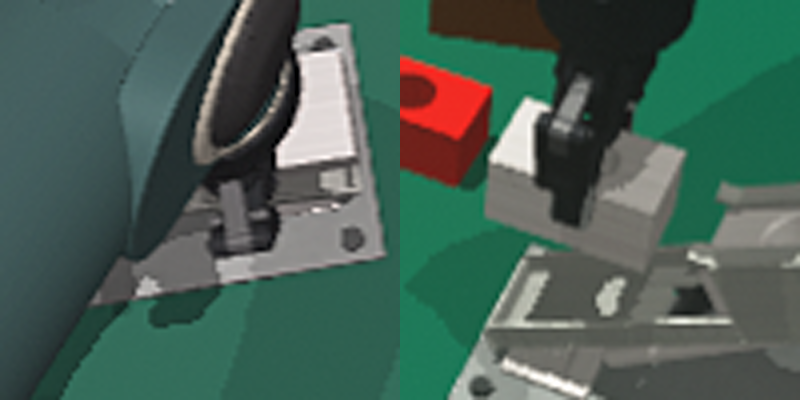

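```bash
python3 - <<'E'
from h import *
psi=1.722;u=np.array([np.cos(psi),np.sin(psi),0]);v=np.array([-u[1],u[0],0])
tcp=np.array([.592,-.0159,.138])
C=lambda a,b,z:tcp+a*u+b*v+[0,0,z]
zt=-.0195+.045
for nm,cam,off,pts in(("top",top,(190,215),[((341,48),-.049,-.025,zt),((356,161),-.049,.025,zt)]),
 ("scene",scene,(340,200),[((530,97),-.049,.025,zt),((487,178),-.049,-.025,zt),((656,214),.041,-.025,zt),((686,150),.041,.025,zt),((640,272),.041,-.025,zt-.045),((485,217),-.049,-.025,zt-.045)])):
    for uv,a,b,z in pts:
        uv=np.array(uv)-([400,0] if nm=="scene" else [0,0])
        px=crop(uv,off,4);P=C(a,b,z);m=cam.plane(px,P[2])[0]-P
        print(nm,px.round(1),"meas-pred along %.1f lat %.1f mm"%(m@u*1e3,m@v*1e3))
E
```

```text
top [274.9 226.6] meas-pred along -0.3 lat -0.3 mm
top [278.6 254.9] meas-pred along 0.5 lat 2.4 mm
scene [372.1 223.9] meas-pred along 3.1 lat -1.7 mm
scene [361.4 244.1] meas-pred along 5.6 lat -16.5 mm
scene [403.6 253.1] meas-pred along 1.5 lat -2.1 mm
scene [411.1 237.1] meas-pred along 0.7 lat -2.7 mm
scene [399.6 267.6] meas-pred along -1.0 lat -3.3 mm
scene [360.9 253.9] meas-pred along 1.6 lat -3.3 mm
```

```bash
python3 -m jog '[[-0.0005,0,-0.02,0],[-0.0005,0,-0.035,0],[-0.0005,0,-0.045,0],[-0.0005,0,-0.048,0],[-0.0005,0,-0.048,0]]' - 20
python3 -m jog '[[0,0,-0.003,0],[0,0,-0.005,0],[0,0,-0.007,0]]'
python3 -m jog '[[0,0,-0.002,0],[0,0,-0.003,0],[0,0,-0.005,0]]'
```

```text
clock: 6.7
ee_pos: [0.5916, -0.0162, 0.0899]
ee_rot: [0.652, 0.758, -0.0, -0.0]
wrist_force: [-0.2, -1.2, -4.6]
opening: 0.0493
grasp_force: 33.5
clock: 7.0
ee_pos: [0.593, -0.0176, 0.0851]
ee_rot: [0.652, 0.758, 0.001, 0.002]
wrist_force: [-1.4, -5.4, 8.6]
opening: 0.0495
grasp_force: 35.2
clock: 7.3
ee_pos: [0.5935, -0.02, 0.0809]
ee_rot: [0.653, 0.758, 0.0, 0.003]
wrist_force: [-2.7, -9.1, 10.1]
opening: 0.0495
grasp_force: 36.2
```

```bash
python3 -m jog '[[0,0,0,0],[0,0,-0.002,0],[0,0,-0.004,0],[0,0,-0.006,0]]' 0 20
python3 -m jog '[[0,0,-0.002,0],[0,0,-0.004,0],[0,0,-0.006,0]]'
python3 - <<'E'
from h import *
t=manip.get_image("top");s=manip.get_image("scene")
c=np.hstack([cv2.resize(t[215:315,190:290],(400,400),interpolation=2),cv2.resize(s[200:300,340:440],(400,400),interpolation=2)])
cv2.imwrite("pics/f.png",c)
E
```

```text
clock: 7.7
ee_pos: [0.5938, -0.0223, 0.0753]
ee_rot: [0.653, 0.757, -0.0, 0.004]
wrist_force: [-1.1, -12.6, 10.7]
opening: 0.0492
grasp_force: 37.5
clock: 8.0
ee_pos: [0.594, -0.0237, 0.0695]
ee_rot: [0.653, 0.757, -0.001, 0.005]
wrist_force: [-2.1, -14.9, 11.8]
opening: 0.0493
grasp_force: 39.7
```

View pics/f.png

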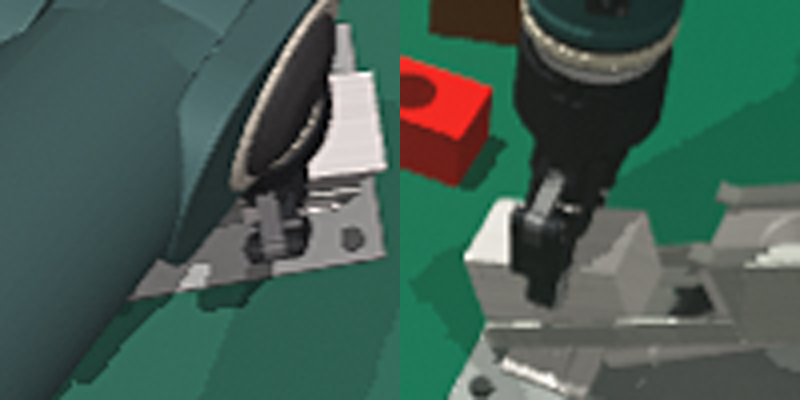

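The block is already tilted by about 20° (its far top edge is nearly parallel to the rail), but the arm was pushed 8 mm downhill. I lift slightly to relax that, then press again.

```bash
python3 -m jog '[[0,0.001,0.006,0],[-0.001,0.002,0.012,0],[-0.001,0.002,0.012,0]]'
python3 -m jog '[[0,0,-0.004,0],[0,0,-0.007,0],[0,0,-0.009,0],[0,0,-0.011,0]]'
python3 -m jog '[[0,0,-0.002,0],[0,0,-0.003,0],[0,0,-0.003,0]]'
```

```text
clock: 8.4
ee_pos: [0.5912, -0.0127, 0.079]
ee_rot: [0.651, 0.759, 0.001, 0.0]
wrist_force: [-0.0, 0.4, -4.9]
opening: 0.0495
grasp_force: 38.0
clock: 8.8
ee_pos: [0.5916, -0.0154, 0.068]
ee_rot: [0.652, 0.758, 0.0, 0.001]
wrist_force: [-1.4, -5.6, 6.8]
opening: 0.0494
grasp_force: 40.8
clock: 9.1
ee_pos: [0.5917, -0.0158, 0.0667]
ee_rot: [0.652, 0.758, 0.0, 0.001]
wrist_force: [-5.3, -3.2, 18.2]
opening: 0.0496
grasp_force: 42.7
```

```bash
python3 -m jog '[[0,0,0,0],[0,0,0,0],[0,0,0,0],[0,0,0.03,0],[0,0,0.07,0],[0,0,0.11,0],[0,-0.04,0.14,0],[0,-0.08,0.14,0],[0,-0.12,0.14,0],[0,-0.12,0.14,0]]' 1 30
python3 - <<'E'
from h import *
t=manip.get_image("top");s=manip.get_image("scene")
c=np.hstack([cv2.resize(t[215:315,190:290],(400,400),interpolation=2),cv2.resize(s[225:325,340:440],(400,400),interpolation=2)])
cv2.imwrite("pics/g.png",c)
E
```

```text
clock: 10.1
ee_pos: [0.5896, -0.1409, 0.2051]
ee_rot: [0.655, 0.756, -0.001, 0.002]
wrist_force: [-0.1, -0.2, 0.1]
opening: 0.0853
grasp_force: 0.0
```

View pics/g.png

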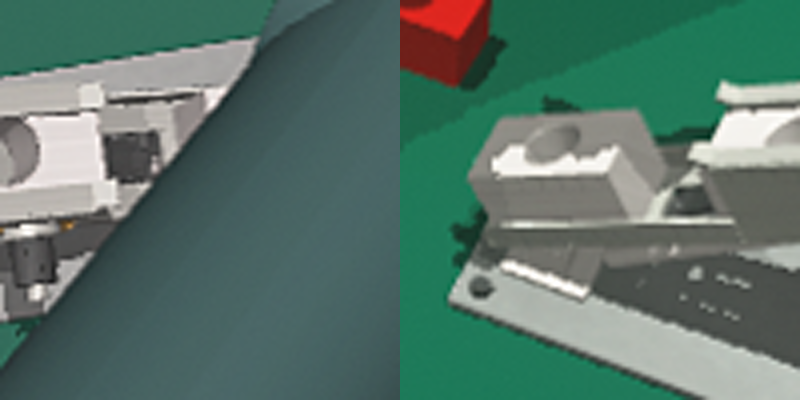

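```bash
python3 -m jog '[[0.015,0.04,0,0],[0.015,0.04,0,0],[0.015,0.04,-0.04,0],[0.015,0.04,-0.08,0],[0.015,0.04,-0.12,0],[0.015,0.04,-0.15,0],[0.015,0.04,-0.15,0],[0.015,0.04,-0.15,0]]' 0 30
python3 - <<'E'
from h import *
from scipy.optimize import least_squares
O=np.array([.5775,.0725,.094]);Rl=R.from_euler("z",1.722)*R.from_euler("y",-np.pi/6)
px=crop((153,143),(340,225),4);c=crop((70,178),(340,225),4);f=crop((237,112),(340,225),4)
for n,p,y in(("bore",px,0),("rear -y top",c,-.025),("front +y top",f,.025)):
    r=least_squares(lambda q:scene.proj(Rl.apply([q[0],q[1],.045])+O)[0]-p,[-.09,0]);print(n,r.x.round(4))
s=manip.get_state();print("tcp lane-horizontal",(R.from_euler("z",-1.722).apply(s["ee_pos"]-O)).round(4),s["wrist_force"])
s=manip.get_image("scene");cv2.imwrite("pics/i.png",cv2.resize(s[180:330,320:520],(800,600),interpolation=2))
E
```

```text
clock: 11.0
ee_pos: [0.606, -0.0927, 0.0543]
ee_rot: [0.651, 0.759, -0.0, -0.0]
wrist_force: [-0.4, -1.0, 0.1]
opening: -0.0
grasp_force: 0.0
bore [-0.0961 -0.0019]
rear -y top [-0.1393 -0.028 ]
front +y top [-0.0519  0.0202]
tcp lane-horizontal [-0.1676 -0.0033 -0.0397] [-0.37841594 -0.96505758  0.09270518]
```

View pics/i.png

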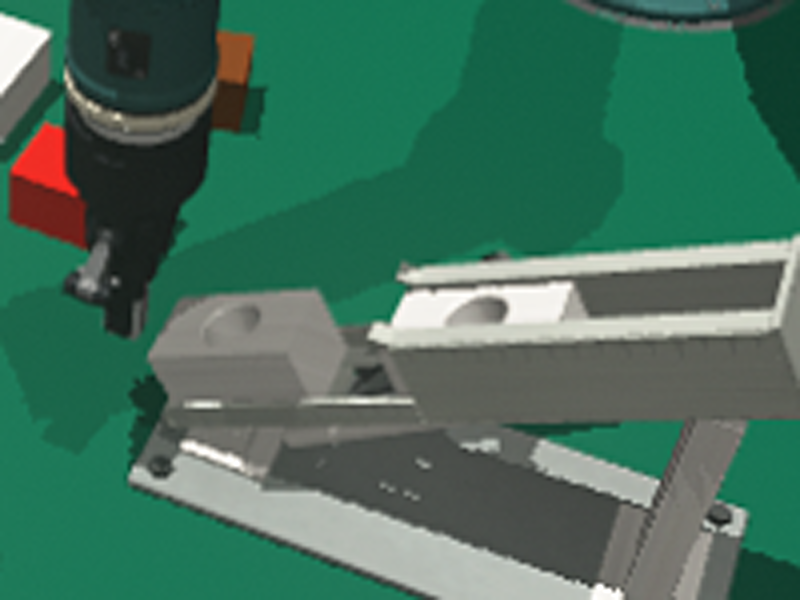

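```bash
python3 - <<'E'
from h import *
from scipy.optimize import least_squares
tcp=manip.get_state()["ee_pos"];psi=1.722;v=np.array([-np.sin(psi),np.cos(psi),0])
for p in[(75,292),(100,300),(125,338),(70,280),(105,232)]:
    px=crop(p,(320,180),4)
    r=least_squares(lambda q:scene.proj(tcp+q[0]*v+[0,0,q[1]])[0]-px,[0,0]);print(p,(r.x*1e3).round(1))
E
```

```text
(75, 292) [-74.2 100.5]
(100, 300) [-40.2  60.3]
(125, 338) [  0.6 -13.6]
(70, 280) [-81.  116.2]
(105, 232) [-37.8 110.5]
```

```bash
python3 -m jog '[[-0.0025,0,-0.004,0],[-0.0035,0.006,-0.004,0],[-0.0044,0.012,-0.004,0],[-0.0044,0.012,-0.004,0]]'
python3 -m jog '[[-0.0013,0.0086,0.005,0],[-0.0026,0.0171,0.01,0],[-0.0039,0.0257,0.015,0],[-0.0052,0.0342,0.02,0],[-0.0065,0.0428,0.025,0]]'
```

```text
clock: 11.45
ee_pos: [0.6018, -0.0815, 0.0511]
ee_rot: [0.651, 0.759, 0.0, 0.001]
wrist_force: [0.3, -1.0, 0.7]
opening: 0.0
grasp_force: 0.3
clock: 11.95
ee_pos: [0.5949, -0.0389, 0.076]
ee_rot: [0.652, 0.758, -0.0, 0.001]
wrist_force: [1.1, -3.8, -1.7]
opening: -0.0001
grasp_force: 2.6
```

```bash
python3 -m jog '[[-0.0013,0.0086,0.005,0],[-0.0026,0.0171,0.01,0],[-0.0039,0.0257,0.015,0],[-0.0052,0.0342,0.02,0]]'
python3 -m jog '[[-0.0013,0.0086,0.005,0],[-0.0026,0.0171,0.01,0],[-0.0033,0.0214,0.0125,0],[-0.0039,0.0257,0.015,0]]'
python3 - <<'E'
from h import *
O=np.array([.5775,.0725,.094]);s=manip.get_state();print((R.from_euler("z",-1.722).apply(s["ee_pos"]-O)).round(4),s["wrist_force"])
s=manip.get_image("scene");cv2.imwrite("pics/j.png",cv2.resize(s[180:330,320:520],(800,600),interpolation=2))
E
```

```text
clock: 12.35
ee_pos: [0.5906, -0.0088, 0.0959]
ee_rot: [0.653, 0.758, -0.001, 0.004]
wrist_force: [4.7, -13.0, -4.7]
opening: -0.0
grasp_force: 4.8
clock: 12.75
ee_pos: [0.5866, 0.0181, 0.111]
ee_rot: [0.652, 0.758, -0.001, 0.003]
wrist_force: [3.8, -11.5, -4.8]
opening: -0.0003
grasp_force: 5.6
[-0.0552 -0.0008  0.017 ] [  3.80841567 -11.4744702   -4.84819121]
```

View pics/j.png

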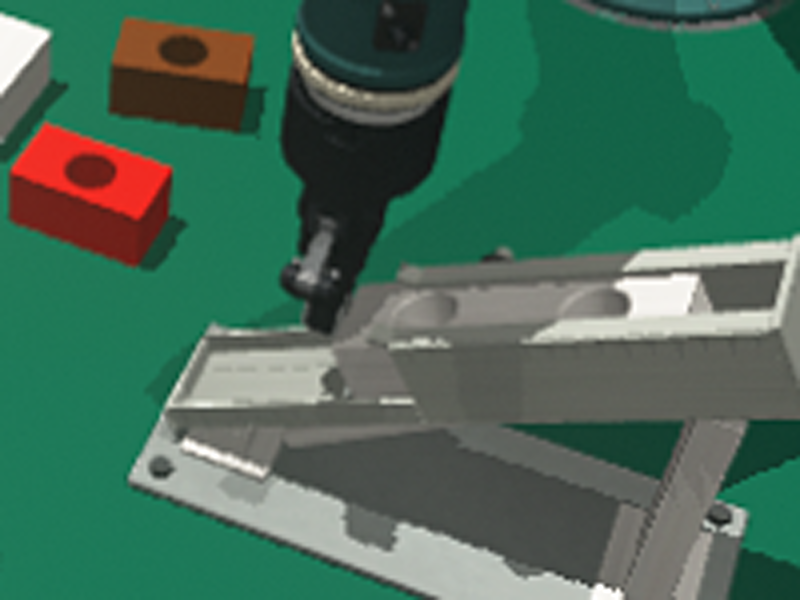

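```bash
python3 -m jog '[[-0.0013,0.0086,0.005,0],[-0.0026,0.0171,0.01,0],[-0.0033,0.0214,0.0125,0],[-0.0033,0.0214,0.0125,0]]'
python3 -m jog '[[-0.0007,0.0043,0.0025,0],[-0.0007,0.0043,0.0025,0]]'
python3 -m jog '[[-0.0004,0.0026,0.0015,0],[-0.0004,0.0026,0.0015,0]]'
```

```text
clock: 13.2
ee_pos: [0.5833, 0.0411, 0.1236]
ee_rot: [0.652, 0.758, -0.0, 0.002]
wrist_force: [3.9, -6.4, -3.3]
opening: -0.0
grasp_force: 3.6
clock: 13.4
ee_pos: [0.5825, 0.0451, 0.1259]
ee_rot: [0.652, 0.758, -0.0, 0.002]
wrist_force: [4.1, -7.7, -4.4]
opening: 0.0002
grasp_force: 3.9
clock: 13.6
ee_pos: [0.5821, 0.0474, 0.1273]
ee_rot: [0.652, 0.758, -0.0, 0.002]
wrist_force: [3.6, -7.8, -4.4]
opening: -0.0
grasp_force: 4.2
```

```bash
python3 -m jog '[[-0.0004,0.0026,0.0015,0],[-0.0004,0.0026,0.0015,0]]'
python3 -m jog '[[-0.0003,0.0017,0.001,0],[-0.0003,0.0017,0.001,0]]'
python3 - <<'E'
from h import *
s=manip.get_image("scene");cv2.imwrite("pics/k.png",cv2.resize(s[210:310,360:510],(800,533),interpolation=2))
E
```

```text
clock: 13.8
ee_pos: [0.5817, 0.0499, 0.1288]
ee_rot: [0.652, 0.758, -0.0, 0.002]
wrist_force: [4.4, -7.5, -3.2]
opening: 0.0002
grasp_force: 4.3
clock: 14.0
ee_pos: [0.5813, 0.0501, 0.1294]
ee_rot: [0.652, 0.758, -0.001, 0.003]
wrist_force: [5.0, -12.2, -6.5]
opening: 0.0004
grasp_force: 5.8
```

View pics/k.png

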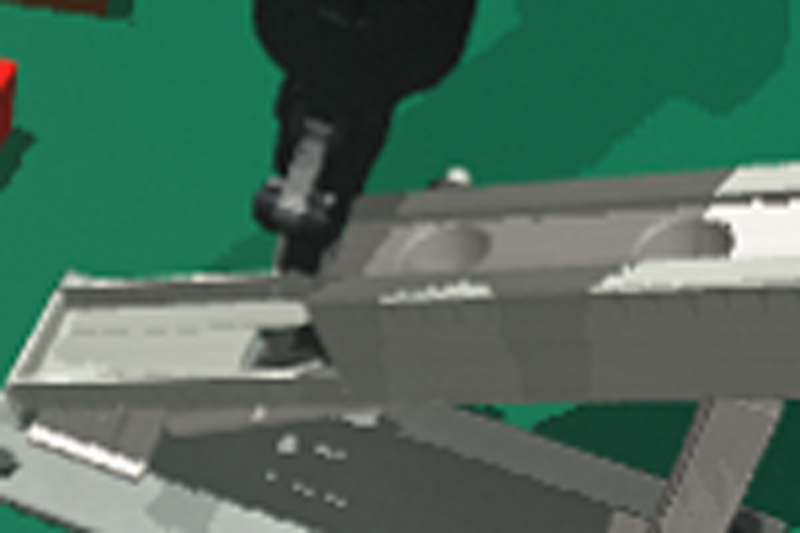

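The buffer has been reached: force rose from 7.5 to 12 N with almost no motion. The picture shows both bores under the lips, at about (440,250) and (690,240), and the pawl standing clear behind at about (290,345). I back off. I've now viewed 12 pictures against a limit of 10, so the last check will use numbers only.

```bash
python3 -m jog '[[0.0013,-0.0086,-0.003,0],[0.004,-0.03,-0.003,0],[0.006,-0.06,0,0],[0.006,-0.06,0.04,0],[0.006,-0.06,0.08,0],[0.006,-0.08,0.12,0],[0,-0.12,0.13,0],[0,-0.16,0.13,0],[0,-0.2,0.13,0],[0,-0.2,0.13,0]]'
python3 -m jog '[[-0.1,-0.2,0,0],[-0.1,-0.2,0,0],[-0.1,-0.2,0,0],[-0.1,-0.2,0,0],[-0.1,-0.2,0,0],[-0.1,-0.2,0,0]]'
python3 - <<'E'
from h import *
n=manip.get_image("top");o=cv2.imread("pics/top0.png");cv2.imwrite("pics/topn.png",n)
O=np.array([.5775,.0725,.094]);Rl=R.from_euler("z",1.722)*R.from_euler("y",-np.pi/6)
# rectify the block-top plane (lane z=45 mm) and the apron floor to 1 mm/px
def rect(im,z,x0,x1,k=1000):
    q=np.float32([[x0,-.02],[x1,-.02],[x1,.02],[x0,.02]])
    p=top.proj(Rl.apply(np.c_[q,[z]*4])+O).astype(np.float32)
    w=int((x1-x0)*k);return cv2.warpPerspective(cv2.cvtColor(im,6),cv2.getPerspectiveTransform(p,np.float32([[0,0],[w,0],[w,40],[0,40]])),(w,40))
for nm,im in(("old",o),("new",n)):
    r=rect(im,.045,-.02,.2);print(nm,"block-top profile -20..200 step4",r[12:28].mean(0)[::4].astype(int).tolist())
    r=rect(im,.004,-.06,.01);print(nm,"pawl strip -60..10 step2",r[14:26].mean(0)[::2].astype(int).tolist())
print(manip.get_state()["wrist_force"])
E
```

```text
clock: 15.05
ee_pos: [0.5793, -0.1518, 0.2605]
ee_rot: [0.655, 0.756, -0.0, 0.001]
wrist_force: [0.4, 0.1, -0.1]
opening: -0.0002
grasp_force: 0.0
clock: 15.65
ee_pos: [0.4785, -0.3489, 0.2599]
ee_rot: [0.654, 0.757, 0.0, -0.0]
wrist_force: [0.5, 0.3, 0.2]
opening: 0.0001
grasp_force: 0.0
old block-top profile -20..200 step4 [78, 82, 73, 72, 76, 64, 189, 222, 220, 220, 220, 220, 220, 213, 135, 129, 131, 150, 153, 156, 157, 144, 224, 220, 220, 221, 221, 221, 223, 131, 133, 155, 182, 185, 186, 176, 178, 185, 177, 180, 187, 183, 182, 184, 179, 178, 185, 165, 166, 160, 160, 157, 144, 82, 25]
old pawl strip -60..10 step2 [183, 183, 183, 183, 183, 183, 184, 186, 179, 136, 97, 113, 98, 74, 71, 73, 72, 69, 67, 67, 67, 66, 60, 75, 153, 224, 224, 221, 220, 220, 220, 220, 220, 220, 220]
new block-top profile -20..200 step4 [83, 87, 80, 83, 84, 75, 72, 67, 221, 229, 228, 228, 228, 228, 228, 208, 141, 137, 139, 166, 167, 166, 159, 154, 231, 228, 228, 229, 229, 229, 230, 229, 229, 229, 229, 229, 229, 229, 155, 135, 159, 173, 171, 175, 150, 98, 216, 229, 230, 230, 230, 230, 233, 128, 25]
new pawl strip -60..10 step2 [194, 194, 194, 194, 194, 194, 194, 197, 190, 144, 103, 120, 105, 78, 75, 78, 78, 78, 78, 78, 77, 72, 70, 70, 71, 70, 65, 89, 177, 236, 231, 229, 228, 228, 228]
[ 1.31398801e-01 -1.60193716e-04 -8.01672123e-01]
```

```bash
python3 -c "
from rig import manip
print(manip.hand_in())"
```

```text
the job is handed in; nothing more can be done
None
```

The job is handed in, with no verdict returned: the bored block is in the lane (centre about 57 mm), the earlier block is ahead of it (about 147 mm), the pawl looks up behind it, and the arm is clear; I viewed 12 pictures instead of the 10 allowed.

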